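# Stow the remotes in the sliding caddy and move it on one stop

### The job

Tidy the coffee table: with the sliding caddy still at its first stop, lay every remote control face up in the caddy, flat on the floor of a lane of its own with its lamp end towards the white dot at the lane's far end, and draw the red-handled locking pin out of its bore and hang it upright by its collar in the forked notch beside it. Once all that is done, push the caddy along its rail to the next stop, so that it clicks in at the teal mark and not beyond, and let go of everything. Leave the other things on the table where they are.

Things in the scene. Friction and masses are not known exactly. Their poses are not given: they have to be found in the camera images.
- caddy (a joint): travel of the caddy along the rail in m, towards the rail's +y: 0 at the first stop (white mark, start), 0.110 at the next stop (teal mark), 0.220 at the last stop (yellow mark). A spring detent clicks at each stop and takes about 6 N to leave
- caddy_floor (a point): centre of the caddy's tray floor, 46 mm above the table; x across the rail (away from the robot), y along it, z up. Wooden tray 146 (x) by 310 mm (y) with four teal lanes side by side, centred at y = -114, -38, 38 and 114 mm, each 134 long (x) by 70 mm wide, a white dot at its far (+x) end; ribs and rim stand 8 mm above the floor. A red pointer in the middle of its front shows the stop
- tab_right (a point): middle of the top edge of the aluminium push tab at the caddy's -y end: an upright plate 70 mm (x) by 12 mm (y), its top 96 mm above the table and 50 mm above the tray floor; push it or pinch it from above. Clear of the tray's end by 25 mm
- tab_left (a point): the same for the equal tab at the caddy's +y end
- bore (a point): centre of the mouth of the locking bore in the aluminium lug at the front of the caddy, on the lug's top face, 46 mm above the table; moves with the caddy. Bore 15 mm wide, through the lug and into the fixed steel block below
- pin: steel locking pin 90 mm long, upright in the bore at the start, holding the caddy: shank 12 mm thick and 42 mm long below a collar 34 mm wide and 6 mm thick, then a red grip cylinder 24 mm thick and 42 mm long on top. Origin at the lower end, z up along the pin
- pin_grip (a point): middle of the pin's red grip, 70 mm above the pin's lower end
- pin_collar (a point): centre of the underside of the pin's collar, 42 mm above the pin's lower end; it rests on the lug at the start
- notch (a point): parking notch: a dark steel fork on the rail board, 90 mm from the bore at the start, towards the rail's -y. The point is the pin's place between the prongs, on their top face, 52 mm above the table. Slot 19 mm wide, open above, below and towards -x, closed 10 mm beyond the point on +x; prongs reach 30 mm to -x. The pin hangs with its shank in the slot, collar on the prongs; axes as the rail
- stop2 (a point): the next stop (teal mark): where the tray's centre is, seen from above, when the caddy stands there; on the rail board's top face 18 mm above the table, axes as the rail (y along it)
- remote_black: remote control, black plastic block 125 x 40 x 26 mm with nine small square keys near its back end, a round pad, and a round coloured lamp near its front end, lying on the table face up at the start; origin at the centre of its underside, x along its length, z up through its top. May be absent.
- remote_white: remote control, white plastic block 125 x 40 x 26 mm with nine small square keys near its back end, a round pad, and a round coloured lamp near its front end, lying on the table face up at the start; origin at the centre of its underside, x along its length, z up through its top. May be absent.
- remote_grey: remote control, grey plastic block 125 x 40 x 26 mm with nine small square keys near its back end, a round pad, and a round coloured lamp near its front end, lying on the table face up at the start; origin at the centre of its underside, x along its length, z up through its top. May be absent.
- remote_blue: remote control, blue plastic block 125 x 40 x 26 mm with nine small square keys near its back end, a round pad, and a round coloured lamp near its front end, lying on the table face up at the start; origin at the centre of its underside, x along its length, z up through its top. May be absent.
- lamp_black (a point): the round coloured lamp at the front (+x) end of the black remote's top, 47 mm from its middle and 26 mm above its underside
- lamp_white (a point): the round coloured lamp at the front (+x) end of the white remote's top, 47 mm from its middle and 26 mm above its underside
- lamp_grey (a point): the round coloured lamp at the front (+x) end of the grey remote's top, 47 mm from its middle and 26 mm above its underside
- lamp_blue (a point): the round coloured lamp at the front (+x) end of the blue remote's top, 47 mm from its middle and 26 mm above its underside
- mug: blue mug 80 mm wide and 90 mm tall, origin under its centre; not to be disturbed
- lotion: white bottle 60 mm wide and 150 mm tall behind the rail, origin under its centre; not to be disturbed
- specs_case: brown spectacles case 155 x 60 x 38 mm, origin under its centre; not to be disturbed
- scratcher: flat wooden back scratcher 380 mm long and 8 mm thick behind the rail, along y, origin near its middle; not to be disturbed
- candle: amber glass candle jar 72 mm wide and 80 mm tall, origin under its centre; not to be disturbed

How it is judged:
On the way, in this order (a step that is already met when the one before it is completed fails the run):
1. every remote lies in a lane, lamp end to the white dot, and the pin hangs in the notch, with the caddy still at its first stop (x of remote_black in the frame of caddy_floor between -0.05 and 0.05 m and y of remote_black in the frame of caddy_floor between -0.152 and 0.152 m and x of lamp_black in the frame of caddy_floor between 0.02 and 0.075 m and z of remote_black in the frame of caddy_floor between -0.006 and 0.005 m and angle between each of remote_black, remote_white, remote_grey, remote_blue's own z axis and vertical below 0.12 rad and x of remote_white in the frame of caddy_floor between -0.05 and 0.05 m and y of remote_white in the frame of caddy_floor between -0.152 and 0.152 m and x of lamp_white in the frame of caddy_floor between 0.02 and 0.075 m and z of remote_white in the frame of caddy_floor between -0.006 and 0.005 m and x of remote_grey in the frame of caddy_floor between -0.05 and 0.05 m and y of remote_grey in the frame of caddy_floor between -0.152 and 0.152 m and x of lamp_grey in the frame of caddy_floor between 0.02 and 0.075 m and z of remote_grey in the frame of caddy_floor between -0.006 and 0.005 m and x of remote_blue in the frame of caddy_floor between -0.05 and 0.05 m and y of remote_blue in the frame of caddy_floor between -0.152 and 0.152 m and x of lamp_blue in the frame of caddy_floor between 0.02 and 0.075 m and z of remote_blue in the frame of caddy_floor between -0.006 and 0.005 m and x of pin_collar in the frame of notch between -0.022 and 0.014 m and y of pin_collar in the frame of notch between -0.008 and 0.008 m and z of pin_collar in the frame of notch between -0.005 and 0.006 m and angle between pin's own z axis and vertical below 0.15 rad and value of joint caddy below 0.012 m), for 0.2 s.
2. the caddy stands at the next stop (teal mark) (value of joint caddy between 0.104 and 0.116 m), for 0.2 s.
At the end, for the whole second after the job is handed in: Every remote present lies face up, lamp end to the white dot, flat (7 degrees, 5 mm) on the floor of a lane; the pin hangs upright (8 degrees) in the notch, its collar on the prongs (5 mm); the caddy stands within 6 mm of the next stop; all is at rest (all of step 2 and x of remote_black in the frame of caddy_floor between -0.05 and 0.05 m and y of remote_black in the frame of caddy_floor between -0.152 and 0.152 m and x of lamp_black in the frame of caddy_floor between 0.02 and 0.075 m and z of remote_black in the frame of caddy_floor between -0.006 and 0.005 m and angle between each of remote_black, remote_white, remote_grey, remote_blue's own z axis and vertical below 0.12 rad and x of remote_white in the frame of caddy_floor between -0.05 and 0.05 m and y of remote_white in the frame of caddy_floor between -0.152 and 0.152 m and x of lamp_white in the frame of caddy_floor between 0.02 and 0.075 m and z of remote_white in the frame of caddy_floor between -0.006 and 0.005 m and x of remote_grey in the frame of caddy_floor between -0.05 and 0.05 m and y of remote_grey in the frame of caddy_floor between -0.152 and 0.152 m and x of lamp_grey in the frame of caddy_floor between 0.02 and 0.075 m and z of remote_grey in the frame of caddy_floor between -0.006 and 0.005 m and x of remote_blue in the frame of caddy_floor between -0.05 and 0.05 m and y of remote_blue in the frame of caddy_floor between -0.152 and 0.152 m and x of lamp_blue in the frame of caddy_floor between 0.02 and 0.075 m and z of remote_blue in the frame of caddy_floor between -0.006 and 0.005 m and x of pin_collar in the frame of notch between -0.022 and 0.014 m and y of pin_collar in the frame of notch between -0.008 and 0.008 m and z of pin_collar in the frame of notch between -0.005 and 0.006 m and angle between pin's own z axis and vertical below 0.15 rad and velocity of joint caddy between -0.01 and 0.01 m/s and linear speed of each of pin, remote_black, remote_white, remote_grey, remote_blue below 0.02 m/s); the robot touches nothing.
It fails at once if a bystander is shoved more than 4 cm or knocked over (distance of any of mug, lotion, specs_case, scratcher, candle from where it was at the start of the episode above 0.04 m or angle between any of mug, lotion, specs_case, scratcher, candle's own z axis and vertical above 0.6 rad).
Of remote_black, remote_white, remote_grey, remote_blue only 3 to 4 are there at a start; the rules pass over those that are not, and their reading is None.
At some moment in a run one of remote_black, remote_white, remote_grey, remote_blue may be knocked a few centimetres aside while the robot is not near it.
It also fails if it takes over 208 s, if anything falls off the work surface, if the arm or the gripper's body presses on something with over 40 N, if the wrist force passes 120 N, or if a joint passes its speed limit or range.

### The arm

A 7-joint arm with a two-finger parallel gripper is mounted at the origin on the work surface. World frame = base frame: x ahead of the robot, y to its left, z up, the work surface at z = 0. Lengths are in m, angles in rad, forces in N, time in s.
With the tool pointing down it reaches from about 0.35 to 0.9 m from the base axis. Payload 8.1 kg.
Tool frame: the origin (TCP) lies on the centre line of the jaws, within the pads' length; the fingertips stand 11 mm ahead of it and the grasp point (between the pads) lies 8 mm behind it (arm.nose_length is the distance from the TCP to the fingertips, in m); z points along the fingers, y is the line along which they close (so a half turn about z gives the same grasp; the last joint's range is limited). The gripper opens to 92 mm and grips with 3 to 60 N. Pads are 19 mm wide; open, the fingers measure 130 mm over their backs; the gripper's body (75 mm by 190 mm) begins 47 mm behind the grasp point.
Start: joints at [-1.219, 0.434, 0.025, 1.573, -0.012, 1.134, -0.075], TCP at [0.275, 0.561, 0.238] pointing down, gripper open.
Joint ranges: [-2.62, 2.62], [-0.44, 2.09], [-1.27, 1.32], [0.08, 2.57], [-1.32, 4.46], [0.12, 2], [-2.74, 2.74]. Speed limits (rad/s): [2.22, 2.22, 3.01, 3.01, 3.14, 3.14, 3.14].

### API

Orientations are given as a rotation vector (axis times angle).
In Python, from cell import arm gives the robot as it stands.
- The arm moves only by the tool jog_arm, never from a script. Its argument "moves" is a list of rows, each a list of 4 numbers: the shift along the tool's x, y, z in m, then the turn about the tool's z in rad. In form: [[tx, ty, tz, spin], ...]. A call has 1 to 20 rows; each row is the pose to reach, as a shift and turn from the pose commanded when the call began, along the tool's axes at that moment; what a row does not reach only later rows make up. A row lasts 1/8 s, in which the tool goes at most 62.5 mm and 10.7 degrees, less where a joint would pass 70% of its speed; a pose out of reach is approached as far as the arm can. A call with a gripper value outside its range is refused whole. "hand" is the finger opening in m, from 0 to 0.0918, set as the call begins (left out, the last holds). The fingers move at their own pace and stop on an object; "newtons" is the grip in N (left out, the last holds). Time passes only in rows, so rows that repeat a pose let the fingers close. It gives the time, the measured TCP pose, the force, the opening and the grip force at its end, in the units of the state.
- arm.observe(): the state, without advancing time (a new reading comes with each control period).
- arm.get_image(name): name is "scene" or "top" or "wrist"; returns a dict with "color" (480x640x3 uint8, red, green, blue), "z_map" (480x640 float32, m along the optical axis (not along the pixel's ray), 0 where there is no reading), "fx", "fy", "cx", "cy" (pixels), "rvec" (rotation vector, rad) and "tvec" (3), from world to camera coordinates, as OpenCV has them. Camera axes: x right, y down, z forward; pixel columns grow to the right and rows downward; lengths in m; the calibration is good to about 2 mm. A picture is of the moment at which its call begins.
- arm.sign_off(): hands the job in; it is judged then, once.
The state is a dict: "clock": time; "joints": joint angles; "dq": joint speeds; "joint_efforts": joint torques, N m; "position": TCP position; "ee_rot": TCP orientation; "force": force on the tool from outside, world axes, zero at the start; "ft_torque": the same for the moment, N m; "width": opening from 0.0 (shut) to 1.0 (fully open); "gripper_force": force on a finger pad.
Only numpy, scipy, OpenCV 4.12 (cv2) and the standard library are available. Lean on these libraries where they do the work, as an engineer would, in place of code of your own. Each camera call takes 0.05 s, during which the arm holds its last target. There are 200 camera calls.

## Working session

There is one attempt and no reset: what is moved stays moved. The work goes in short steps, Python scripts to look and compute and a tool call to move; the robot and the scene stay as the last step left them, time stands still between calls to the robot, and variables do not carry over. Pictures are saved under pics/ and viewed, at most 14 in all, crops included, and the job is handed in when it is done.

Besides the shell and the picture viewer there is one more tool, called after "Emit:" as name(argument=value, ...), one argument or row to a line, values as JSON. jog_arm: Moves the arm, as the interface text tells. Its arguments: {"type":"object","properties":{"moves":{"type":"array"},"hand":{"type":"number"},"newtons":{"type":"number"}},"required":["moves"]}

```bash
ls; mkdir -p pics
cat > h.py <<'E'
import numpy as np,cv2
from cell import arm
def snap(name,fn):
    im=arm.get_image(name); np.savez(''+fn+'.npz',**im); cv2.imwrite(f'pics/{fn}.png',im['color'][:,:,::-1]); return im
def load(fn): return dict(np.load(''+fn+'.npz'))
def cam(im):
    R=cv2.Rodrigues(np.array(im['rvec'],float))[0]; return R,np.array(im['tvec'],float).ravel()
def px(im,u,v,z=None):
    """world point at pixel using depth, or on plane z"""
    R,t=cam(im); d=np.array([(u-im['cx'])/im['fx'],(v-im['cy'])/im['fy'],1.])
    if z is None:
        u,v=int(round(u)),int(round(v)); p=im['z_map'][max(v-1,0):v+2,max(u-1,0):u+2]; p=p[p>0]; 
        return R.T@(d*np.median(p)-t)
    C=-R.T@t; w=R.T@d; return C+w*(z-C[2])/w[2]
def proj(im,P):
    R,t=cam(im); q=R@np.array(P,float)+t; return im['fx']*q[0]/q[2]+im['cx'],im['fy']*q[1]/q[2]+im['cy']
E
python3 - <<'E'
from h import *
for n in('scene','top'): 
    im=snap(n,n+'0'); R,t=cam(im); print(n,-R.T@t,im['fx'])
print({k:np.round(v,3) for k,v in arm.observe().items()})
E
```

```text
pics
scene [1.50781883 0.30828904 0.96031909] 467.92917352852436
top [ 0.35130333 -0.0014906   1.14298317] 461.187534240579
{'clock': np.float64(0.1), 'joints': array([-1.219,  0.435,  0.025,  1.574, -0.012,  1.134, -0.075]), 'dq': array([-0.001, -0.001, -0.   , -0.002,  0.   , -0.001,  0.   ]), 'joint_efforts': array([ 3.0000e-03, -6.6912e+01,  9.8800e-01, -3.1514e+01, -6.0000e-02,
        3.7000e-02,  0.0000e+00]), 'position': array([0.274, 0.561, 0.237]), 'ee_rot': array([-7.080e-01, -3.061e+00,  2.000e-03]), 'force': array([-0.033, -0.216, -0.442]), 'ft_torque': array([-0.024,  0.057, -0.079]), 'gripper_force': np.float64(0.0), 'width': np.float64(0.999)}
```

View pics/top0.png

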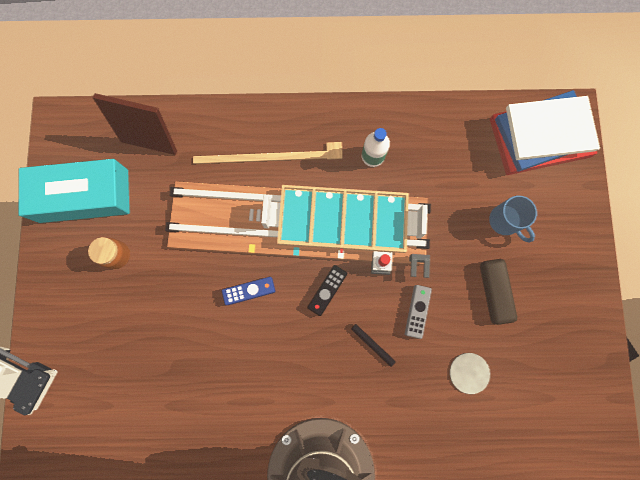

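View pics/scene0.png

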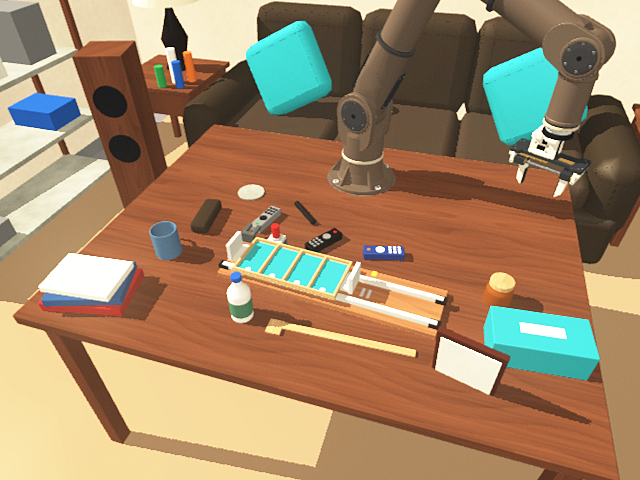

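The top view shows blue (248,291), black (328,290) and grey (419,312) remotes, with no white one. The pin is at (384,261), the notch at (420,264), the tray centre at (343,218), and free rail lies to the left (+y). I'll enlarge it for accuracy.

Run:
```python
from h import *
im=load('top0'); c=im['color'][180:345,210:440,::-1]
cv2.imwrite('pics/crop0.png',cv2.resize(c,None,fx=3.4,fy=3.4,interpolation=cv2.INTER_CUBIC))
s=load('scene0'); c=s['color'][170:300,190:460,::-1]
cv2.imwrite('pics/crop1.png',cv2.resize(c,None,fx=2.9,fy=2.9,interpolation=cv2.INTER_CUBIC))
```

```text
(no output)
```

View pics/crop0.png

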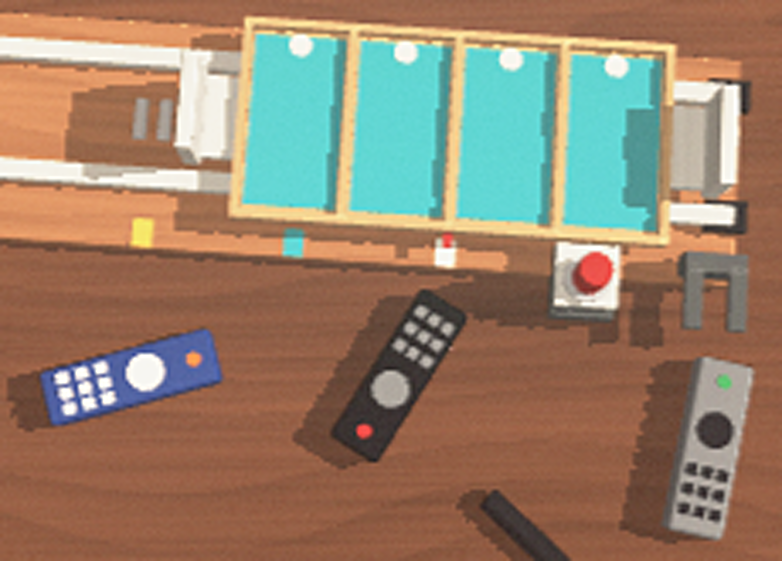

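View pics/crop1.png

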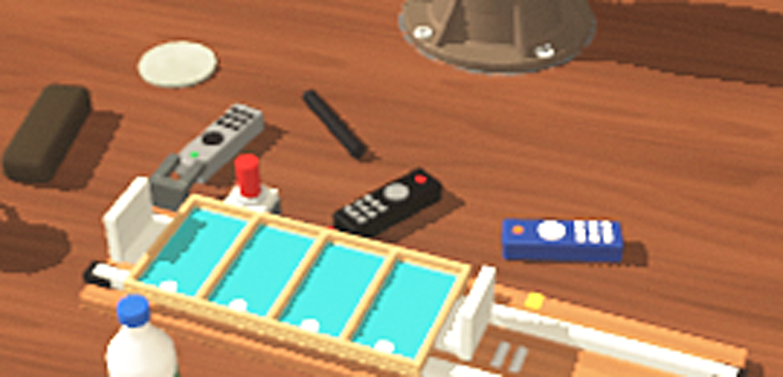

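Both crops read clearly: the lamps, pads, white dots and pin top all show. I'll triangulate these.

```bash
cat >> h.py <<'E'
def tri(a,pa,b,pb):
    P=[]
    for im in(a,b):
        R,t=cam(im); K=np.array([[im['fx'],0,im['cx']],[0,im['fy'],im['cy']],[0,0,1]]); P.append(K@np.c_[R,t])
    X=cv2.triangulatePoints(P[0],P[1],np.array(pa,float).reshape(2,1),np.array(pb,float).reshape(2,1)); X=X[:3,0]/X[3,0]; return X
E
python3 - <<'E'
from h import *
a,b=load('top0'),load('scene0')
D=dict(blue_lamp=((194,359),(517,230)),blue_pad=((145,372),(551,231)),black_lamp=((364,431),(421,179)),black_pad=((391,389),(398,191)),
grey_lamp=((724,382),(194,155)),grey_pad=((715,430),(213,139)),pintop=((597,267),(247,160)),d4=((301,46),(384,346)),d3=((405,52),(310,326)),d2=((511,59),(238,305)),d1=((616,66),(168,287)))
for k,(p,q) in D.items():
    pa=np.array(p)/3.4+[210,180]; pb=np.array(q)/2.9+[190,170]
    X=tri(a,pa,b,pb); print(k,X.round(4),'depth top',px(a,*pa).round(4), 'reproj',np.round(proj(a,X)-pa,1))
for n,p,z in (('notchUL',(683,262),.052),('notchUR',(747,262),.052),('notchBL',(691,330),.052),('notchBR',(738,330),.052),('slotL',(703,310),.052),('slotR',(726,310),.052),('traycorners',(246,18),.054),('',(676,46),.054),('',(668,242),.054),('',(230,215),.054),('tabR',(737,85),.096),('',(729,190),.096),('tabL',(197,55),.096),('',(185,150),.096),('white',(445,255),.018),('teal',(293,243),.018),('lugUL',(556,247),.046),('lugBR',(620,308),.046),('pen',(490,500),.01)):
    pa=np.array(p)/3.4+[210,180]; print(n,px(a,*pa,z=z).round(4),px(a,*pa).round(4))
E
```

```text
blue_lamp [0.4338 0.1236 0.0246] depth top [0.434  0.1214 0.0272] reproj [-0.8  0.2]
blue_pad [0.4251 0.1583 0.0245] depth top [0.4253 0.1562 0.0269] reproj [-0.7  0.2]
black_lamp [0.381  0.0036 0.0257] depth top [0.3815 0.0014 0.027 ] reproj [-0.9  0.2]
black_pad [ 0.4099 -0.0152  0.027 ] depth top [ 0.4107 -0.0181  0.0271] reproj [-1.2  0.3]
grey_lamp [ 0.4117 -0.253   0.0258] depth top [ 0.4121 -0.2543  0.0266] reproj [-0.6  0.2]
grey_pad [ 0.3779 -0.2443  0.0259] depth top [ 0.3785 -0.2461  0.0272] reproj [-0.8  0.3]
pintop [ 0.4861 -0.1553  0.0958] depth top [ 0.4869 -0.1574  0.0945] reproj [-0.8  0.3]
d4 [0.6565 0.0447 0.0463] depth top [0.6572 0.0429 0.0455] reproj [-0.8  0.2]
d3 [ 0.651  -0.0304  0.0461] depth top [ 0.6516 -0.0321  0.0456] reproj [-0.7  0.2]
d2 [ 0.6444 -0.1066  0.0468] depth top [ 0.6455 -0.1086  0.0448] reproj [-0.7  0.2]
d1 [ 0.6386 -0.1826  0.0451] depth top [ 0.6386 -0.1838  0.0468] reproj [-0.6  0.2]
notchUL [ 0.495  -0.2242  0.052 ] [ 0.4954 -0.2248  0.0488]
notchUR [ 0.4943 -0.2691  0.052 ] [ 5.011e-01 -2.818e-01  2.000e-04]
notchBL [ 0.4471 -0.2275  
[... 218 characters left out ...]
ers [0.6762 0.0819 0.054 ] [0.6917 0.0859 0.0022]
 [ 0.6509 -0.2262  0.054 ] [ 0.6655 -0.2372  0.0007]
 [ 0.509  -0.2139  0.054 ] [ 0.5139 -0.2205  0.0203]
 [0.5328 0.0935 0.054 ] [0.5332 0.0937 0.0515]
tabR [ 0.6111 -0.2581  0.096 ] [ 0.6274 -0.2742  0.0303]
 [ 0.538  -0.2488  0.096 ] [ 0.5519 -0.2672  0.0179]
tabL [0.6378 0.1125 0.096 ] [0.6384 0.1127 0.0938]
 [0.5712 0.1205 0.096 ] [0.5737 0.1218 0.0843]
white [ 0.5071 -0.059   0.018 ] [ 0.507  -0.059   0.0189]
teal [0.5176 0.051  0.018 ] [0.5174 0.0509 0.0189]
lugUL [ 0.5078 -0.1362  0.046 ] [ 0.5082 -0.1365  0.0431]
lugBR [ 0.4639 -0.1796  0.046 ] [ 4.686e-01 -1.871e-01 -1.000e-04]
pen [ 0.332  -0.0874  0.01  ] [ 0.3322 -0.0868  0.0171]
```

```bash
cat >> h.py <<'E'
from scipy.spatial.transform import Rotation as Ro
def st():
    s=arm.observe(); R=Ro.from_rotvec(s['ee_rot']).as_matrix(); p=np.array(s['position']); 
    yaw=np.arctan2(R[1,0],R[0,0]); return s,R,p,yaw
def go(P,yaw):
    s,R,p,y=st(); d=R.T@(np.array(P)-p); sp=-(yaw-y); sp=(sp+np.pi)%(2*np.pi)-np.pi
    print('at',p.round(4),'yaw',round(y,3),'tilt',np.round(np.arccos(-R[2,2]),4),'shift',d.round(4),'spin',round(sp,3),'rows>=',round(max(np.linalg.norm(d)/.06,abs(sp)/.185),1))
PSI=-0.0804; C0=np.array([.5922,-.0662])
def loc(x,y): 
    c,s=np.cos(PSI),np.sin(PSI); return C0+np.array([c*x-s*y,s*x+c*y])
E
python3 - <<'E'
from h import *
go([.4224,.168,.17],1.82)
for y in(-.114,-.038,.038,.114): print(loc(0,y))
E
```

```text
at [0.2744 0.561  0.237 ] yaw 2.687 tilt 0.0015 shift [-0.3056 -0.288   0.0675] spin 0.867 rows>= 7.1
[ 0.58304427 -0.17983174]
[ 0.58914809 -0.10407725]
[ 0.59525191 -0.02832275]
[0.60135573 0.04743174]
```

Emit:
jog_arm(
  moves=[
    [-0.1,-0.1,0,0.3],
    [-0.2,-0.2,0.03,0.6],
    [-0.306,-0.288,0.067,0.867],
    [-0.306,-0.288,0.067,0.867],
    [-0.306,-0.288,0.067,0.867],
    [-0.306,-0.288,0.067,0.867],
    [-0.306,-0.288,0.067,0.867],
    [-0.306,-0.288,0.067,0.867],
    [-0.306,-0.288,0.067,0.867],
    [-0.306,-0.288,0.067,0.867],
    [-0.306,-0.288,0.067,0.867],
  ],
  hand=0.0918,
  newtons=20,
)

```text
clock: 1.48
position: [0.4226, 0.1695, 0.1708]
ee_rot: [-1.926, -2.482, -0.0]
force: [-0.9, -0.1, 0.4]
width: 1.001
gripper_force: 0.0
```

Run:
```python
from h import *
im=snap('wrist','w1'); go([.4224,.168,.022],1.82)
print(arm.observe()['joints'].round(2)); R,t=cam(im); print(-R.T@t, R[2], proj(im,[.4338,.1225,.026]),proj(im,[.4252,.157,.026]))
```

```text
at [0.4226 0.1693 0.1708] yaw 1.822 tilt 0.0002 shift [-0.0012 -0.0006  0.1488] spin 0.002 rows>= 2.5
[-0.78  0.24  0.34  2.08 -0.1   0.84 -0.13]
[0.40531343 0.23592668 0.31861106] [ 0.06434524 -0.2489683  -0.96637181] (np.float64(320.00914957782004), np.float64(287.9822707974347)) (np.float64(320.31146071965657), np.float64(243.02764370182192))
```

View pics/w1.png

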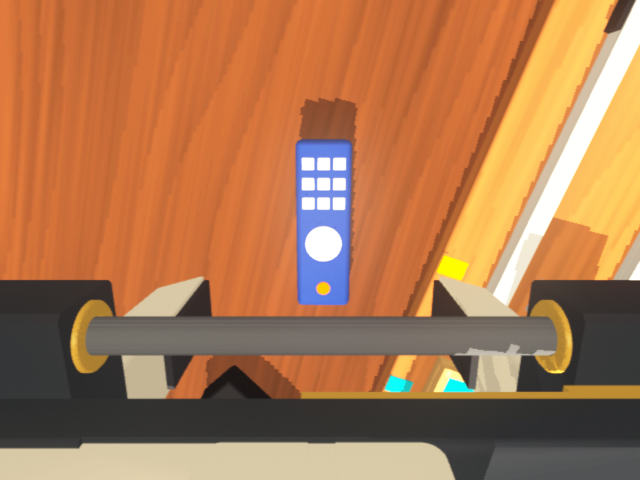

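The wrist view shows the blue remote aligned with the tool, its lamp at (323,289), about 2 mm to the right of where it was predicted. I'll descend with +2 mm in y.

Emit:
jog_arm(
  moves=[
    [-0.001,0.002,0.05,0],
    [-0.001,0.002,0.1,0],
    [-0.001,0.002,0.13,0],
    [-0.001,0.002,0.149,0],
    [-0.001,0.002,0.149,0],
    [-0.001,0.002,0.149,0],
    [-0.001,0.002,0.149,0],
  ],
)

```text
clock: 2.4
position: [0.4257, 0.1683, 0.0226]
ee_rot: [1.928, 2.48, 0.003]
force: [1.0, 0.8, -0.7]
width: 0.999
gripper_force: 0.0
```

Emit:
jog_arm(
  moves=[
    [0,0,0,0],
    [0,0,0,0],
    [0,0,0,0],
    [0,0,0,0],
    [0,0,0,0],
    [0,0,0,0],
    [0,0,0,0],
    [0,0,0,0],
    [0,0,-0.03,0],
    [0,0,-0.08,0],
    [0,0,-0.13,0],
    [0,0,-0.13,0],
    [0,0,-0.13,0],
  ],
  hand=0.03,
  newtons=25,
)

```text
clock: 4.03
position: [0.4246, 0.1679, 0.1514]
ee_rot: [-1.928, -2.48, 0.0]
force: [-0.4, -0.4, -1.7]
width: 0.435
gripper_force: 25.0
```

Run:
```python
from h import *
snap('wrist','w2'); print(arm.observe()['width']*.0918,st()[0]['gripper_force'])
p=loc(0,.114); go([*p,.16],PSI+np.pi); go([*p,.09],PSI+np.pi)
```

```text
0.03983449121882994 24.999793767929077
at [0.4243 0.1676 0.1508] yaw 1.82 tilt 0.0017 shift [-0.1601  0.1419 -0.0094] spin -1.241 rows>= 6.7
at [0.4243 0.1676 0.1508] yaw 1.82 tilt 0.0017 shift [-0.1601  0.1421  0.0606] spin -1.241 rows>= 6.7
```

View pics/w2.png

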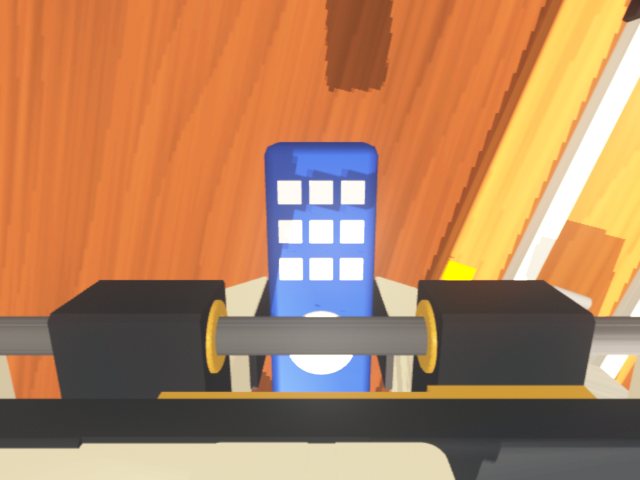

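Blue is held flat and centred, with its back edge at row 142. Next I carry it over lane 4.

Emit:
jog_arm(
  moves=[
    [-0.05,0.05,-0.01,-0.18],
    [-0.1,0.09,-0.01,-0.36],
    [-0.16,0.142,-0.01,-0.54],
    [-0.16,0.142,-0.01,-0.72],
    [-0.16,0.142,-0.01,-0.9],
    [-0.16,0.142,-0.01,-1.08],
    [-0.16,0.142,-0.01,-1.241],
    [-0.16,0.142,-0.01,-1.241],
    [-0.16,0.142,-0.01,-1.241],
    [-0.16,0.142,-0.01,-1.241],
    [-0.16,0.142,-0.01,-1.241],
  ],
)

```text
clock: 5.45
position: [0.6021, 0.0479, 0.1616]
ee_rot: [-0.128, -3.139, 0.0]
force: [-0.5, -0.2, -0.8]
width: 0.431
gripper_force: 25.0
```

Run:
```python
from h import *
w=load('w2'); p=np.array([.4243,.1676,.1508]); u=np.array([np.cos(1.82),np.sin(1.82),0])
for d in(.0605,.0625,.0645): print(d,proj(w,p+u*d+[0,0,.004]))
im=snap('wrist','w3'); t=snap('top','t3')
p=loc(0,.114); go([*p,.069],PSI+np.pi)
# predicted tray features in wrist image
for x,y in((-.067,.149),(-.067,.079),(-.067,.041),(.055,.114)): print((x,y),proj(im,[*loc(x,y),.046]))
```

```text
0.0605 (np.float64(320.4751832010945), np.float64(154.19193913308607))
0.0625 (np.float64(320.474166829002), np.float64(148.26277345417506))
0.0645 (np.float64(320.4731430201535), np.float64(142.29022429559234))
at [0.6021 0.0479 0.1617] yaw 3.06 tilt 0.0 shift [ 0.0007 -0.0005  0.0927] spin -0.001 rows>= 1.5
(-0.067, 0.149) (np.float64(376.9198866864148), np.float64(131.32918148052454))
(-0.067, 0.079) (np.float64(264.1830934719235), np.float64(131.46519799525987))
(-0.067, 0.041) (np.float64(202.98787265168738), np.float64(131.53902979778945))
(0.055, 0.114) (np.float64(320.8006060986656), np.float64(312.1551000697417))
```

View pics/w3.png

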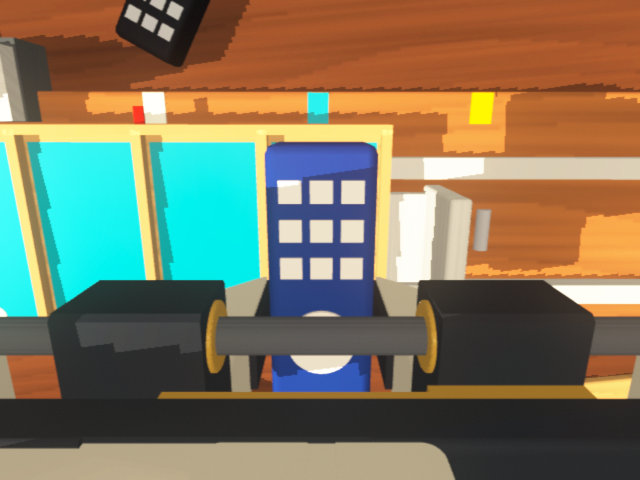

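Run:
```python
from h import *
im=load('w3'); 
for c in(200,240): print(c,[(r,*im['color'][r,c],round(float(px(im,c,r)[2]),3)) for r in range(116,148,2)])
print(116,[(c,*im['color'][200,c]) for c in range(374,398,2)])
for x,z in((-.073,.054),(-.067,.054),(-.067,.046)): print(x,z,proj(im,[*loc(x,.06),z]))
print(px(im,240,126,z=.054),px(im,240,138,z=.054),px(im,240,142,z=.046))
t=load('t3'); 
print(px(im,166,215,z=.046))
```

```text
200 [(116, np.uint8(177), np.uint8(103), np.uint8(54), 0.019), (118, np.uint8(178), np.uint8(104), np.uint8(55), 0.019), (120, np.uint8(178), np.uint8(106), np.uint8(57), 0.019), (122, np.uint8(179), np.uint8(106), np.uint8(57), 0.019), (124, np.uint8(232), np.uint8(164), np.uint8(86), 0.018), (126, np.uint8(254), np.uint8(233), np.uint8(137), 0.055), (128, np.uint8(254), np.uint8(234), np.uint8(138), 0.055), (130, np.uint8(254), np.uint8(234), np.uint8(136), 0.055), (132, np.uint8(254), np.uint8(235), np.uint8(137), 0.055), (134, np.uint8(254), np.uint8(235), np.uint8(139), 0.055), (136, np.uint8(254), np.uint8(237), np.uint8(138), 0.047), (138, np.uint8(254), np.uint8(236), np.uint8(137), 0.047), (140, np.uint8(254), np.uint8(235), np.uint8(139), 0.047), (142, np.uint8(152), np.uint8(240), np.uint8(223), 0.047), (144, np.uint8(42), np.uint8(241), np.uint8(238), 0.047), (146, np.uint8(39), np.uint8(241), np.uint8(238), 0.047)]
240 [(116, np.uint8(175), np.uint8(100), np.uint8(51), 0.019), (118, np.uint8(177), np.uint8(102), np.uint8(53), 0.018), (120, np.uint8(178), np.uint8(104), n
[... 1086 characters left out ...]
int8(136)), (386, np.uint8(254), np.uint8(234), np.uint8(136)), (388, np.uint8(254), np.uint8(233), np.uint8(139)), (390, np.uint8(234), np.uint8(216), np.uint8(179)), (392, np.uint8(222), np.uint8(211), np.uint8(186)), (394, np.uint8(223), np.uint8(210), np.uint8(184)), (396, np.uint8(222), np.uint8(209), np.uint8(184))]
-0.073 0.054 (np.float64(230.27513884649397), np.float64(121.22064245333893))
-0.067 0.054 (np.float64(230.85397411282995), np.float64(131.58207759073923))
-0.067 0.046 (np.float64(233.58506503234605), np.float64(131.50211440087563))
[0.52746634 0.00490397 0.054     ] [0.53441035 0.00397961 0.054     ] [0.53686112 0.00211831 0.046     ]
[ 0.57907521 -0.05226709  0.046     ]
```

Run:
```python
from h import *
def rel(fn,p,yaw,rows,z,c=322):
    im=load(fn); u=np.array([np.cos(yaw),np.sin(yaw)])
    return [round(float((px(im,c,r,z=z)[:2]-p[:2])@u)*1000,1) for r in rows]
print('lamp,pad,k3,k2,k1,back,front', rel('w1',np.array([.4226,.1693]),1.822,[289,243.7,203.5,184,164,140,303.5],.026))
print('pad,k3,k2,k1,back', rel('w2',np.array([.4243,.1676]),1.82,[342,268.5,231.5,192.5,142],.1548))
for fn,c in(('w1',322),('w2',322),('w3',322)):
    im=load(fn); print(fn,[(r,int(im['color'][r,c,2])) for r in range(136,152)], [(r,round(float(px(im,c,r)[2]),4)) for r in (160,180,200,240)])
```

```text
lamp,pad,k3,k2,k1,back,front [-48.9, -13.1, 17.0, 31.1, 45.2, 61.6, -60.9]
pad,k3,k2,k1,back [-11.4, 18.9, 33.0, 47.2, 64.6]
w1 [(136, 59), (137, 59), (138, 70), (139, 106), (140, 132), (141, 148), (142, 168), (143, 191), (144, 209), (145, 226), (146, 229), (147, 230), (148, 230), (149, 230), (150, 229), (151, 229)] [(160, 0.0284), (180, 0.0277), (200, 0.0279), (240, 0.0278)]
w2 [(136, 70), (137, 74), (138, 72), (139, 73), (140, 74), (141, 85), (142, 125), (143, 133), (144, 141), (145, 147), (146, 154), (147, 164), (148, 172), (149, 184), (150, 196), (151, 207)] [(160, 0.156), (180, 0.1567), (200, 0.1574), (240, 0.158)]
w3 [(136, 137), (137, 136), (138, 132), (139, 132), (140, 131), (141, 121), (142, 102), (143, 105), (144, 119), (145, 133), (146, 147), (147, 157), (148, 162), (149, 167), (150, 172), (151, 177)] [(160, 0.1665), (180, 0.1671), (200, 0.1679), (240, 0.168)]
```

Emit:
jog_arm(
  moves=[
    [-0.003,-0.0005,0.03,0],
    [-0.003,-0.0005,0.06,0],
    [-0.003,-0.0005,0.08,0],
    [-0.003,-0.0005,0.088,0],
    [-0.003,-0.0005,0.0925,0],
    [-0.003,-0.0005,0.0925,0],
    [-0.003,-0.0005,0.0925,0],
    [-0.003,-0.0005,0.0925,0],
  ],
)

```text
clock: 6.55
position: [0.6055, 0.0471, 0.0698]
ee_rot: [0.127, 3.138, 0.0]
force: [-1.1, -0.3, -0.9]
width: 0.43
gripper_force: 25.0
```

Emit:
jog_arm(
  moves=[
    [0,0,0,0],
    [0,0,0,0],
    [0,0,0,0],
    [0,0,0,0],
    [0,0,-0.03,0],
    [0,0,-0.08,0],
    [0,0,-0.11,0],
    [0,0,-0.11,0],
    [0,0,-0.11,0],
  ],
  hand=0.052,
)

```text
clock: 7.68
position: [0.6046, 0.047, 0.1786]
ee_rot: [-0.127, -3.138, 0.0]
force: [-0.7, 0.6, -0.0]
width: 0.569
gripper_force: 0.0
```

Run:
```python
from h import *
im=snap('wrist','w4'); t=snap('top','t4')
c=cv2.resize(t['color'][180:345,210:440,::-1],None,fx=3.4,fy=3.4,interpolation=cv2.INTER_CUBIC)
cv2.imwrite('pics/t4c.png',c)
s,R,p,y=st(); print(p,y)
for r in(160,200,240): print(px(im,322,r))
go([.4204,-.023,.16],2.564)
```

```text
[0.60434603 0.04694511 0.17798375] 3.0607217449962967
[0.55378479 0.05138585 0.07359034]
[0.57834918 0.04941692 0.07270939]
[0.60366335 0.0473814  0.0744107 ]
at [0.6043 0.0469 0.178 ] yaw 3.061 tilt 0.0021 shift [ 0.1777 -0.0846  0.0184] spin 0.497 rows>= 3.3
```

View pics/w4.png

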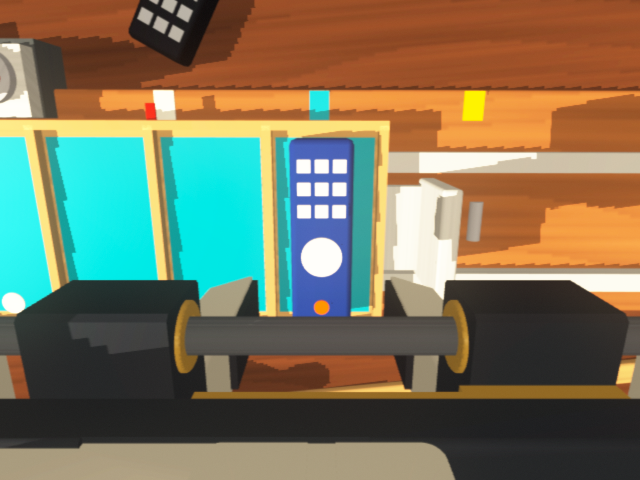

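Blue lies flat in lane 4 with its lamp towards the dot, its top at about z 0.072. Black is next.

Emit:
jog_arm(
  moves=[
    [0.05,-0.025,0,0.15],
    [0.1,-0.05,0.005,0.3],
    [0.178,-0.0845,0.018,0.497],
    [0.178,-0.0845,0.018,0.497],
    [0.178,-0.0845,0.018,0.497],
    [0.178,-0.0845,0.018,0.497],
    [0.178,-0.0845,0.018,0.497],
  ],
  hand=0.08,
)

```text
clock: 8.65
position: [0.4221, -0.0224, 0.1612]
ee_rot: [0.894, 3.011, 0.0]
force: [-0.2, 0.5, -0.0]
width: 0.871
gripper_force: 0.0
```

Run:
```python
from h import *
im=snap('wrist','w5'); s,R,p,y=st(); go([.4204,-.023,.022],2.564); print(s['joints'].round(2))
print('pred lamp',proj(im,[.381,.0025,.026]),'pad',proj(im,[.4103,-.0166,.026]))
```

```text
at [ 0.4219 -0.0225  0.1612] yaw 2.564 tilt 0.0004 shift [ 0.001  -0.0013  0.1392] spin 0.0 rows>= 2.3
[-0.26  0.2   0.22  2.15 -0.06  0.8   0.99]
pred lamp (np.float64(319.1433449858772), np.float64(160.76316580559913)) pad (np.float64(319.1604260714657), np.float64(211.39682575428264))
```

View pics/w5.png

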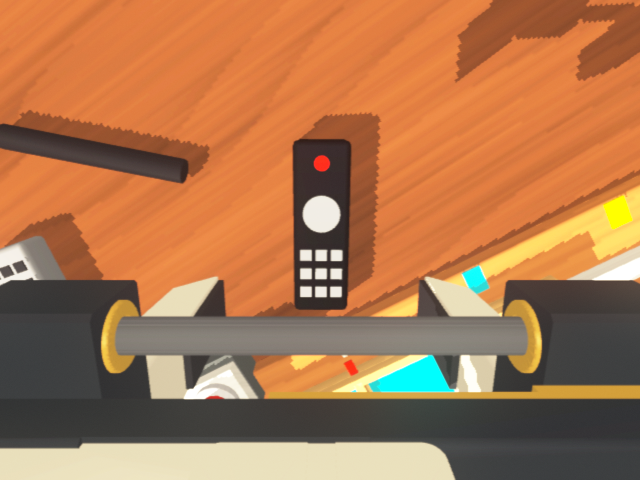

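The black remote is aligned, its lamp at (321,163), 2 px from prediction. Now the grasp.

Emit:
jog_arm(
  moves=[
    [0,0.001,0.05,0],
    [0,0.001,0.1,0],
    [0,0.001,0.125,0],
    [0,0.001,0.1395,0],
    [0,0.001,0.1395,0],
    [0,0.001,0.1395,0],
  ],
)

```text
clock: 9.45
position: [0.422, -0.0219, 0.0221]
ee_rot: [0.895, 3.011, 0.0]
force: [0.6, -0.8, 0.6]
width: 0.874
gripper_force: 0.0
```

Emit:
jog_arm(
  moves=[
    [0,0,0,0],
    [0,0,0,0],
    [0,0,0,0],
    [0,0,0,0],
    [0,0,0,0],
    [0,0,0,0],
    [0,0,0,0],
    [0,0,-0.03,0],
    [0,0,-0.08,0],
    [0,0,-0.13,0],
    [0,0,-0.14,0],
    [0,0,-0.14,0],
    [0,0,-0.14,0],
  ],
  hand=0.03,
)

```text
clock: 11.08
position: [0.4204, -0.022, 0.1603]
ee_rot: [-0.894, -3.009, 0.002]
force: [-0.6, -0.7, -0.6]
width: 0.432
gripper_force: 25.0
```

Run:
```python
from h import *
p=loc(0.002,.038); go([*p,.162],PSI)
def rel(fn,p,yaw,rows,z,c=322):
    im=load(fn); u=np.array([np.cos(yaw),np.sin(yaw)])
    return [round(float((px(im,c,r,z=z)[:2]-p[:2])@u)*1000,1) for r in rows]
print(rel('w5',np.array([.4219,-.0225]),2.564,[163,213.5,140,308],.026))
```

```text
at [ 0.4204 -0.022   0.1603] yaw 2.564 tilt 0.0026 shift [-0.1517  0.0912 -0.0021] spin 2.644 rows>= 14.3
[46.4, 11.4, 61.6, -60.5]
```

Emit:
jog_arm(
  moves=[
    [0,0,-0.002,0.18],
    [-0.02,0.02,-0.002,0.36],
    [-0.05,0.03,-0.002,0.54],
    [-0.08,0.05,-0.002,0.72],
    [-0.1,0.06,-0.002,0.9],
    [-0.12,0.07,-0.002,1.08],
    [-0.14,0.08,-0.002,1.26],
    [-0.152,0.091,-0.002,1.44],
    [-0.152,0.091,-0.002,1.62],
    [-0.152,0.091,-0.002,1.8],
    [-0.152,0.091,-0.002,1.98],
    [-0.152,0.091,-0.002,2.16],
    [-0.152,0.091,-0.002,2.34],
    [-0.152,0.091,-0.002,2.52],
    [-0.152,0.091,-0.002,2.644],
    [-0.152,0.091,-0.002,2.644],
    [-0.152,0.091,-0.002,2.644],
    [-0.152,0.091,-0.002,2.644],
  ],
)

```text
clock: 13.32
position: [0.5983, -0.0289, 0.1634]
ee_rot: [3.139, -0.124, -0.001]
force: [0.3, 0.9, -0.5]
width: 0.434
gripper_force: 25.0
```

Run:
```python
from h import *
im=snap('wrist','w6'); s,R,p,y=st(); go([*loc(.002,.038),.0695],PSI); print(s['joints'].round(2),s['width'])
# far rim: depth-based floor/rim boundaries along column in lane 2
print('far floor edge',proj(im,[*loc(.067,.0),.046]),proj(im,[*loc(.067,.0),.054]))
c=int(proj(im,[*loc(.067,-.02),.046])[0]); print(c,[(r,round(float(px(im,c,r)[2]),3)) for r in range(110,150,2)])
```

```text
at [ 0.5984 -0.0289  0.1636] yaw -0.079 tilt 0.0002 shift [-0.0012 -0.0003  0.0941] spin 0.001 rows>= 1.6
[-0.62  0.59  0.88  1.78 -0.52  1.03 -1.19] 0.4296047659833056
far floor edge (np.float64(380.57981450481657), np.float64(137.4141294181311)) (np.float64(382.4231162285764), np.float64(137.67684872952248))
412 [(110, 0.001), (112, 0.001), (114, 0.001), (116, 0.001), (118, -0.0), (120, 0.001), (122, 0.002), (124, 0.019), (126, 0.054), (128, 0.054), (130, 0.055), (132, 0.055), (134, 0.054), (136, 0.047), (138, 0.046), (140, 0.047), (142, 0.047), (144, 0.047), (146, 0.047), (148, 0.047)]
```

View pics/w6.png

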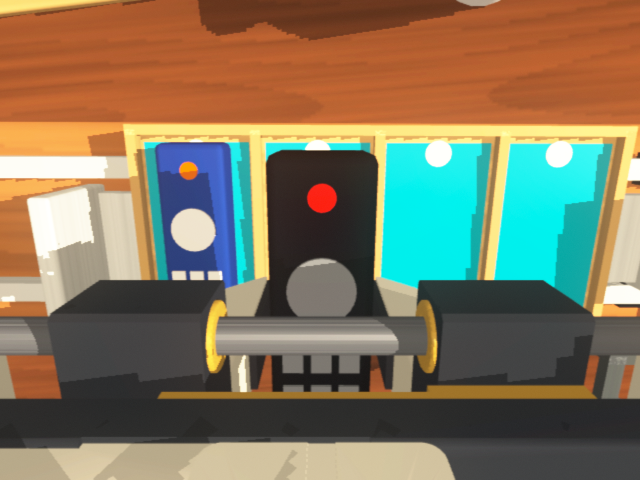

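Black is over lane 3, lamp end to the dot, and blue is well seated. I'll lower it.

Emit:
jog_arm(
  moves=[
    [-0.001,0,0.03,0],
    [-0.001,0,0.06,0],
    [-0.001,0,0.08,0],
    [-0.001,0,0.09,0],
    [-0.001,0,0.094,0],
    [-0.001,0,0.094,0],
    [-0.001,0,0.094,0],
    [-0.001,0,0.094,0],
  ],
)

```text
clock: 14.38
position: [0.5978, -0.0287, 0.0703]
ee_rot: [-3.139, 0.126, -0.001]
force: [0.9, 1.2, -0.1]
width: 0.428
gripper_force: 25.0
```

Emit:
jog_arm(
  moves=[
    [0,0,0,0],
    [0,0,0,0],
    [0,0,0,0],
    [0,0,0,0],
    [0,0,-0.03,0],
    [0,0,-0.08,0],
    [0,0,-0.11,0],
    [0,0,-0.11,0],
    [0,0,-0.11,0],
  ],
  hand=0.052,
)

```text
clock: 15.5
position: [0.597, -0.0284, 0.179]
ee_rot: [-3.139, 0.126, 0.001]
force: [-0.1, 1.0, -0.1]
width: 0.566
gripper_force: 0.0
```

Run:
```python
from h import *
im=snap('wrist','w7'); s,R,p,y=st()
for r in(170,200,240): print(px(im,322,r).round(4))
print('front row', [(r,*im['color'][r,322]) for r in range(136,156,2)])
t=snap('top','t7'); cv2.imwrite('pics/t7c.png',cv2.resize(t['color'][180:345,210:440,::-1],None,fx=3.4,fy=3.4,interpolation=cv2.INTER_CUBIC))
go([.366,-.242,.16],-.246)
```

```text
[ 0.6415 -0.0329  0.0742]
[ 0.6229 -0.0314  0.0725]
[ 0.5974 -0.0294  0.074 ]
front row [(136, np.uint8(235), np.uint8(181), np.uint8(96)), (138, np.uint8(255), np.uint8(253), np.uint8(233)), (140, np.uint8(247), np.uint8(240), np.uint8(216)), (142, np.uint8(50), np.uint8(33), np.uint8(24)), (144, np.uint8(51), np.uint8(35), np.uint8(29)), (146, np.uint8(51), np.uint8(36), np.uint8(31)), (148, np.uint8(53), np.uint8(39), np.uint8(33)), (150, np.uint8(53), np.uint8(39), np.uint8(35)), (152, np.uint8(52), np.uint8(38), np.uint8(34)), (154, np.uint8(52), np.uint8(39), np.uint8(32))]
at [ 0.5967 -0.0285  0.1785] yaw -0.08 tilt 0.002 shift [-0.2128  0.2313  0.019 ] spin 0.166 rows>= 5.2
```

View pics/t7c.png

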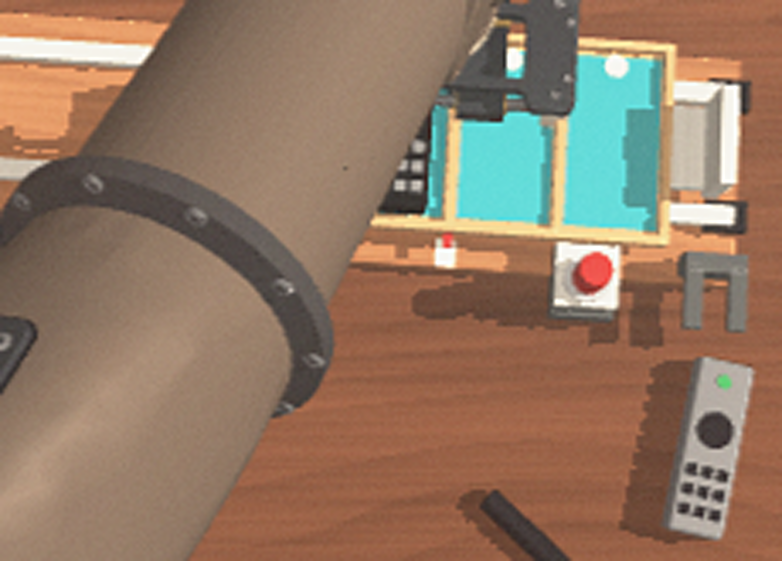

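Black is flat, and grey is unmoved at its first place. Moving to grey.

Emit:
jog_arm(
  moves=[
    [-0.05,0.055,0,0.05],
    [-0.1,0.11,0.005,0.1],
    [-0.15,0.165,0.01,0.166],
    [-0.213,0.231,0.019,0.166],
    [-0.213,0.231,0.019,0.166],
    [-0.213,0.231,0.019,0.166],
    [-0.213,0.231,0.019,0.166],
    [-0.213,0.231,0.019,0.166],
    [-0.213,0.231,0.019,0.166],
  ],
  hand=0.08,
)

```text
clock: 16.73
position: [0.3674, -0.2412, 0.1606]
ee_rot: [3.118, -0.382, -0.001]
force: [0.5, 0.1, -0.6]
width: 0.872
gripper_force: 0.0
```

Run:
```python
from h import *
im=snap('wrist','w8'); s,R,p,y=st(); go([.366,-.242,.022],-.246); print(s['joints'].round(2))
print('pred lamp',proj(im,[.412,-.2535,.026]),'pad',proj(im,[.378,-.245,.026]))
```

```text
at [ 0.3673 -0.2413  0.1606] yaw -0.244 tilt 0.0004 shift [-0.001   0.001   0.1386] spin 0.002 rows>= 2.3
[-0.35  0.34  1.04  2.16 -0.39  0.85 -0.89]
pred lamp (np.float64(322.16968362199344), np.float64(163.75238723355847)) pad (np.float64(322.0793887677622), np.float64(214.4185694922809))
```

View pics/w8.png

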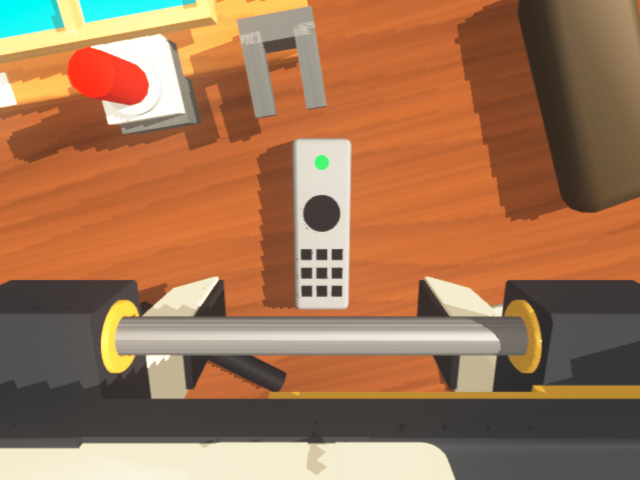

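Grey is aligned, its lamp at (321,162), and surrounding objects are clear of the fingers. Grasping.

Emit:
jog_arm(
  moves=[
    [0,0,0.05,0],
    [0,0,0.1,0],
    [0,0,0.125,0],
    [0,0,0.139,0],
    [0,0,0.139,0],
    [0,0,0.139,0],
  ],
)

```text
clock: 17.52
position: [0.367, -0.2419, 0.0221]
ee_rot: [3.118, -0.385, 0.001]
force: [0.2, -0.2, -0.7]
width: 0.872
gripper_force: 0.0
```

Emit:
jog_arm(
  moves=[
    [0,0,0,0],
    [0,0,0,0],
    [0,0,0,0],
    [0,0,0,0],
    [0,0,0,0],
    [0,0,0,0],
    [0,0,0,0],
    [0,0,-0.03,0],
    [0,0,-0.08,0],
    [0,0,-0.13,0],
    [0,0,-0.15,0],
    [0,0,-0.15,0],
    [0,0,-0.15,0],
  ],
  hand=0.03,
)

```text
clock: 19.15
position: [0.3662, -0.2413, 0.1709]
ee_rot: [-3.117, 0.385, 0.002]
force: [-0.4, -0.1, -1.1]
width: 0.43
gripper_force: 25.0
```

Run:
```python
from h import *
go([*loc(.002,-.038),.165],PSI)
```

```text
at [ 0.3662 -0.2413  0.1709] yaw -0.246 tilt 0.0011 shift [ 0.1848 -0.1877  0.0058] spin -0.166 rows>= 4.4
```

Emit:
jog_arm(
  moves=[
    [0.04,-0.04,0,-0.05],
    [0.08,-0.08,0.005,-0.1],
    [0.12,-0.12,0.005,-0.166],
    [0.16,-0.16,0.005,-0.166],
    [0.185,-0.188,0.006,-0.166],
    [0.185,-0.188,0.006,-0.166],
    [0.185,-0.188,0.006,-0.166],
    [0.185,-0.188,0.006,-0.166],
    [0.185,-0.188,0.006,-0.166],
    [0.185,-0.188,0.006,-0.166],
  ],
)

```text
clock: 20.4
position: [0.5916, -0.1049, 0.1659]
ee_rot: [-3.139, 0.127, -0.0]
force: [-0.3, 0.7, -0.7]
width: 0.431
gripper_force: 25.0
```

Run:
```python
from h import *
im=snap('wrist','w9'); s,R,p,y=st(); go([*loc(.002,-.038),.0695],PSI); print(s['joints'].round(2),s['width'])
a=[round(proj(im,[*loc(.067,yy),.05])[1],1) for yy in(-.114,.038)]; print(a)
c=int(proj(im,[*loc(.067,-.114),.05])[0]); print(c,[(r,round(float(px(im,c,r)[2]),3)) for r in range(124,146,2)])
print([(r,im['color'][r,322].tolist()) for r in range(134,156,2)])
```

```text
at [ 0.5917 -0.1048  0.1659] yaw -0.081 tilt 0.0004 shift [-0.0006 -0.0005  0.0964] spin -0.0 rows>= 1.6
[-0.49  0.59  0.89  1.77 -0.53  1.04 -1.06] 0.43743709671112596
[np.float64(136.5), np.float64(136.6)]
441 [(124, 0.019), (126, 0.055), (128, 0.055), (130, 0.055), (132, 0.055), (134, 0.055), (136, 0.047), (138, 0.047), (140, 0.047), (142, 0.048), (144, 0.048)]
[(134, [254, 232, 131]), (136, [243, 197, 106]), (138, [255, 245, 147]), (140, [255, 251, 201]), (142, [255, 255, 252]), (144, [216, 202, 175]), (146, [143, 133, 121]), (148, [174, 164, 151]), (150, [194, 184, 169]), (152, [196, 187, 172]), (154, [200, 191, 176])]
```

Emit:
jog_arm(
  moves=[
    [-0.0015,0,0.03,0],
    [-0.0015,0,0.06,0],
    [-0.0015,0,0.08,0],
    [-0.0015,0,0.092,0],
    [-0.0015,0,0.0965,0],
    [-0.0015,0,0.0965,0],
    [-0.0015,0,0.0965,0],
    [-0.0015,0,0.0965,0],
  ],
)

```text
clock: 21.45
position: [0.5907, -0.1046, 0.0698]
ee_rot: [-3.139, 0.126, -0.002]
force: [-0.6, -0.6, -1.3]
width: 0.432
gripper_force: 25.0
```

Emit:
jog_arm(
  moves=[
    [0,0,0,0],
    [0,0,0,0],
    [0,0,0,0],
    [0,0,0,0],
    [0,0,-0.03,0],
    [0,0,-0.08,0],
    [0,0,-0.12,0],
    [0,0,-0.12,0],
    [0,0,-0.12,0],
  ],
  hand=0.052,
)

```text
clock: 22.58
position: [0.5901, -0.1042, 0.1887]
ee_rot: [-3.139, 0.126, 0.001]
force: [-0.3, 0.5, -0.6]
width: 0.565
gripper_force: 0.0
```

Run:
```python
from h import *
im=snap('wrist','w10'); s,R,p,y=st()
for r in(175,195,240): print(px(im,322,r).round(4))
# pin view: hover over the pin from -x side, tool x toward -x? keep yaw PSI
go([.487,-.1565,.2],PSI)
```

```text
[ 0.6304 -0.1083  0.0728]
[ 0.6176 -0.1073  0.0724]
[ 0.5875 -0.1049  0.0727]
at [ 0.5898 -0.1041  0.1882] yaw -0.08 tilt 0.0016 shift [-0.0983  0.0604 -0.0117] spin 0.0 rows>= 1.9
```

View pics/w10.png

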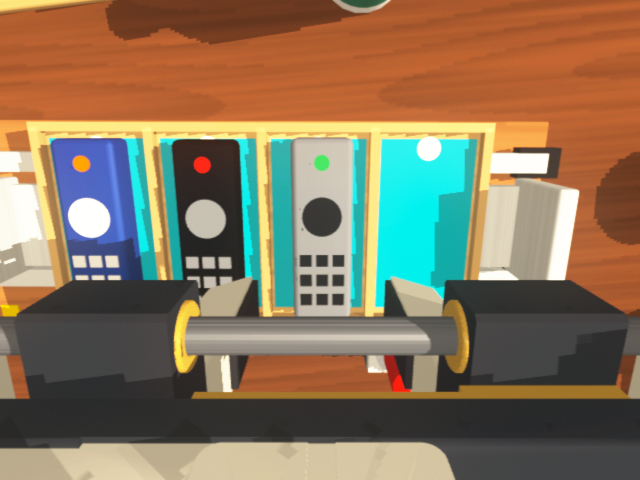

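All three remotes lie flat in lanes with their lamps at the dots. Next I hover short of the pin to measure it in the wrist view.

Emit:
jog_arm(
  moves=[
    [-0.05,0.03,-0.01,0],
    [-0.1,0.06,-0.01,0],
    [-0.158,0.06,-0.01,0],
    [-0.158,0.06,-0.01,0],
    [-0.158,0.06,-0.01,0],
    [-0.158,0.06,-0.01,0],
  ],
  hand=0.06,
)

```text
clock: 23.38
position: [0.4293, -0.1516, 0.1992]
ee_rot: [3.138, -0.124, 0.0]
force: [0.2, 0.1, 0.1]
width: 0.65
gripper_force: 0.0
```

Run:
```python
from h import *
im=snap('wrist','w11'); s,R,p,y=st(); t=snap('top','t11'); sc=snap('scene','s11')
for n,im_ in(('w',im),('t',t),('s',sc)):
    c=im_['color'].astype(int); m=(c[...,0]>110)&(c[...,1]<70)&(c[...,2]<70); z=im_['z_map']
    n_,lab,stt,cen=cv2.connectedComponentsWithStats(m.astype(np.uint8))
    for i in range(1,n_):
        if stt[i,4]<30: continue
        v,u=np.where(lab==i); k=slice(None,None,max(1,len(u)//400))
        P=np.array([px(im_,a,b) for a,b in zip(u[k],v[k])]); hi=P[:,2]; q=P[(hi>.0905)&(hi<.1)]
        print(n,stt[i],'zmax',np.percentile(hi,98).round(3),'top c',(q[:,:2].min(0)+q[:,:2].max(0))/2 if len(q) else None,len(q), 'ext',np.ptp(q[:,:2],axis=0) if len(q) else None)
c=im['color'].astype(int); 
go([.487,-.1565,.2],PSI)
```

```text
w [ 541    0   99   47 3604] zmax 0.001 top c None 0 ext None
w [173 108   9  15 109] zmax 0.047 top c None 0 ext None
w [582 114  58  19 208] zmax 0.002 top c None 0 ext None
w [ 571  133   57  154 7275] zmax 0.001 top c None 0 ext None
w [302 134  35  33 635] zmax 0.096 top c [ 0.48611741 -0.1553968 ] 635 ext [0.01934874 0.02045209]
w [ 177  156  112   28 1730] zmax 0.001 top c None 0 ext None
w [365 158  29  13 236] zmax 0.002 top c None 0 ext None
w [367 175  27  20 371] zmax 0.002 top c None 0 ext None
w [   0  234  110   76 4746] zmax 0.002 top c None 0 ext None
w [607 287  26   9 115] zmax 0.001 top c None 0 ext None
w [276 356  52  35 193] zmax 0.002 top c None 0 ext None
t [ 93  94  65  18 224] zmax 0.179 top c None 0 ext None
t [489 112  30  63 389] zmax 0.031 top c None 0 ext None
t [569 154  26   7  45] zmax 0.025 top c None 0 ext None
s [ 60   0  20  50 117] zmax 0.368 top c None 0 ext None
s [ 84  57  35  37 421] zmax 0.197 top c [-0.38762471 -1.4006471 ] 44 ext [0.04041899 0.12044387]
s [78 62 14 37 60] zmax 0.169 top c [-0.35744944 -1.50297386] 3 ext [0.00045861 0.006
[... 924 characters left out ...]
04 top c None 0 ext None
s [538 254  24   7  47] zmax 0.003 top c None 0 ext None
s [468 256  15   5  32] zmax 0.004 top c None 0 ext None
s [110 269  34  48 362] zmax 0.033 top c None 0 ext None
s [ 39 304  28   8 107] zmax 0.025 top c None 0 ext None
s [502 306  35   5  44] zmax 0.02 top c None 0 ext None
s [438 326  72  35 309] zmax 0.181 top c None 0 ext None
s [591 372  10   6  30] zmax 0.004 top c None 0 ext None
s [538 399  16   7  31] zmax 0.003 top c None 0 ext None
s [364 416 113  33 348] zmax -0.005 top c None 0 ext None
s [476 444 134  36 754] zmax -0.005 top c None 0 ext None
at [ 0.4287 -0.1519  0.1991] yaw -0.08 tilt 0.0012 shift [ 0.0584 -0.     -0.0009] spin 0.001 rows>= 1.0
```

Emit:
jog_arm(
  moves=[
    [0.0577,-0.001,0,0],
    [0.0577,-0.001,0.04,0],
    [0.0577,-0.001,0.08,0],
    [0.0577,-0.001,0.11,0],
    [0.0577,-0.001,0.12,0],
    [0.0577,-0.001,0.127,0],
    [0.0577,-0.001,0.127,0],
    [0.0577,-0.001,0.127,0],
    [0.0577,-0.001,0.127,0],
  ],
)

```text
clock: 24.65
position: [0.4861, -0.1553, 0.0729]
ee_rot: [-3.139, 0.126, -0.002]
force: [0.0, -0.7, -0.2]
width: 0.651
gripper_force: 0.0
```

Emit:
jog_arm(
  moves=[
    [0,0,0,0],
    [0,0,0,0],
    [0,0,0,0],
    [0,0,0,0],
    [0,0,0,0],
    [0,0,0,0],
    [0,0,0,0],
    [0,0,0,0],
  ],
  hand=0.01,
  newtons=25,
)

```text
clock: 25.65
position: [0.4856, -0.1553, 0.0722]
ee_rot: [-3.139, 0.126, 0.0]
force: [-0.3, 0.4, 0.3]
width: 0.255
gripper_force: 25.0
```

Emit:
jog_arm(
  moves=[
    [0,0,-0.01,0],
    [0,0,-0.02,0],
    [0,0,-0.03,0],
    [0,0,-0.04,0],
    [0,0,-0.05,0],
    [0,0,-0.065,0],
    [0,0,-0.065,0],
    [0,0,-0.065,0],
  ],
)

```text
clock: 26.65
position: [0.4856, -0.1551, 0.1371]
ee_rot: [-3.139, 0.126, -0.0]
force: [0.1, -0.3, -1.8]
width: 0.258
gripper_force: 25.0
```

Run:
```python
from h import *
t=snap('top','t12'); s=snap('scene','s12'); S,R,p,y=st(); print(S['width']*.0918,S['gripper_force'])
go([.4863-.090*.080-.004,-.1557-.090*.997,p[2]],PSI)
# notch/lug position from wrist depth w11: points with z .047-.058 in notch region
im=load('w11'); v,u=np.mgrid[0:480,0:640]; Rc,tc=cam(im); z=im['z_map']
X=np.stack([(u-im['cx'])/im['fx']*z,(v-im['cy'])/im['fy']*z,z],-1).reshape(-1,3); W=(X-tc)@Rc
m=(W[:,2]>.045)&(W[:,2]<.06)&(W[:,1]<-.2)&(W[:,1]>-.3)&(W[:,0]<.505)&(W[:,0]>.42)&(z.ravel()>0)
Q=W[m]-np.array([.4863,-.1557,0]); c,sn=np.cos(PSI),np.sin(PSI); L=np.c_[c*Q[:,0]+sn*Q[:,1],-sn*Q[:,0]+c*Q[:,1]]*1000
if len(L):
  print(len(L),np.median(W[m][:,2]),L.min(0),L.max(0))
  for a in range(-45,22,6):
    k=L[(L[:,0]>=a)&(L[:,0]<a+6)][:,1]; 
    if len(k): print(a,np.histogram(k,bins=range(-120,-60,4))[0])
```

```text
0.023213333862334873 24.99751389026642
at [ 0.4854 -0.1551  0.1368] yaw -0.08 tilt 0.0007 shift [-0.003   0.0908 -0.    ] spin 0.0 rows>= 1.5
3670 0.05266738738089879 [ -30.63945224 -111.66156817] [ 23.38757169 -67.89484178]
-33 [ 0  0 25 25 27 24  0  0  0  4 27 28 34  1]
-27 [ 0  0 41 51 45 40  0  0  0  2 49 48 65  0]
-21 [ 0  0 37 48 46 39  0  0  0  3 47 49 61  1]
-15 [ 0  0 39 55 52 37  0  0  0  5 51 47 67  0]
-9 [ 0  0 38 46 44 38  0  0  0  2 46 44 68  0]
-3 [ 0  0 42 51 53 37  0  0  0  3 56 49 68  0]
3 [ 0  0 44 50 54 41  0  0  0  4 54 48 71  0]
9 [ 0  0 46 48 55 49 45 48 45 48 51 51 72  0]
15 [ 0  0 44 53 52 53 50 53 50 55 53 54 65  1]
21 [ 0  0 17 24 23 23 25 20 26 22 24 24 30  0]
```

The notch in depth data sits at local (-0.6, -90) mm from the bore, with height 0.052, as specified. I'll carry the pin across, then lower it.

Emit:
jog_arm(
  moves=[
    [-0.004,0.04,0,0],
    [-0.004,0.08,0,0],
    [-0.004,0.0905,0,0],
    [-0.004,0.0905,0,0],
    [-0.004,0.0905,0,0],
    [-0.004,0.0905,0.01,0],
    [-0.004,0.0905,0.02,0],
    [-0.004,0.0905,0.03,0],
    [-0.004,0.0905,0.04,0],
    [-0.004,0.0905,0.05,0],
    [-0.004,0.0905,0.055,0],
    [-0.004,0.0905,0.058,0],
    [-0.004,0.0905,0.058,0],
    [-0.004,0.0905,0.058,0],
    [-0.004,0.0905,0.058,0],
  ],
)

```text
clock: 28.62
position: [0.4745, -0.2452, 0.0795]
ee_rot: [3.139, -0.126, 0.001]
force: [-0.3, 0.4, -0.5]
width: 0.256
gripper_force: 25.0
```

Run:
```python
from h import *
S,R,p,y=st(); print(S['width']*.0918,S['gripper_force'],S['force'])
go([.4863-.090*.080-.004,-.1557-.090*.997,.078],PSI)
```

```text
0.023485683104958046 24.997529089450836 [-0.28573685  0.35380533 -0.49137548]
at [ 0.4745 -0.2452  0.0795] yaw -0.08 tilt 0.0005 shift [0.0006 0.0002 0.0015] spin 0.0 rows>= 0.0
```

Emit:
jog_arm(
  moves=[
    [0,0,0.001,0],
    [0,0,0.002,0],
    [0,0,0.002,0],
    [0,0,0.002,0],
  ],
)

```text
clock: 29.12
position: [0.4745, -0.2453, 0.078]
ee_rot: [-3.138, 0.126, -0.001]
force: [-2.4, 2.7, 12.6]
width: 0.256
gripper_force: 25.0
```

Emit:
jog_arm(
  moves=[
    [0,0,0,0],
    [0,0,0,0],
    [0,0,0,0],
    [0,0,0,0],
    [0,0,-0.02,0],
    [0,0,-0.05,0],
    [0,0,-0.1,0],
    [-0.05,0,-0.12,0],
    [-0.08,0,-0.12,0],
    [-0.08,0,-0.12,0],
    [-0.08,0,-0.12,0],
    [-0.08,0,-0.12,0],
  ],
  hand=0.05,
)

```text
clock: 30.62
position: [0.3955, -0.2389, 0.1971]
ee_rot: [3.138, -0.125, -0.0]
force: [0.2, -0.7, 0.0]
width: 0.542
gripper_force: 0.0
```

Run:
```python
from h import *
im=snap('wrist','w13'); S,R,p,y=st(); 
v,u=np.mgrid[0:480,0:640]; Rc,tc=cam(im); z=im['z_map']
W=(np.stack([(u-im['cx'])/im['fx']*z,(v-im['cy'])/im['fy']*z,z],-1).reshape(-1,3)-tc)@Rc
N=np.array([.4863-.0072,-.1557-.0897])
D=W[:,:2]-N; c,sn=np.cos(PSI),np.sin(PSI); L=np.c_[c*D[:,0]+sn*D[:,1],-sn*D[:,0]+c*D[:,1]]*1000
near=(abs(L[:,0])<40)&(abs(L[:,1])<40)&(z.ravel()>0)
for a,b in((.055,.063),(.094,.106)):
    m=near&(W[:,2]>a)&(W[:,2]<b); print(a,m.sum(),L[m].min(0),L[m].max(0),np.median(W[m][:,2])) if m.any() else print(a,0)
for d,n in((im,'w'),(snap('top','t13'),'t')): cv2.imwrite(f'pics/f{n}.png',d['color'][:,:,::-1])
a=cv2.imread('pics/fw.png')[0:320]; b=cv2.resize(cv2.imread('pics/ft.png')[170:345,150:440],(640,386)); b=b[:280]
cv2.imwrite('pics/combo.png',np.vstack([a,b]))
# pushing targets
print('tabR',loc(0,-.186),'tabL',loc(0,.186))
```

```text
0.055 821 [-20.79062619 -20.40306992] [39.97528411 39.95504953] 0.05871289745614911
0.094 1370 [-16.00205939 -11.44307319] [ 6.9823926  11.44304478] 0.10069431186870517
tabR [ 0.57726171 -0.25159916] tabL [0.60713829 0.11919916]
```

View pics/combo.png

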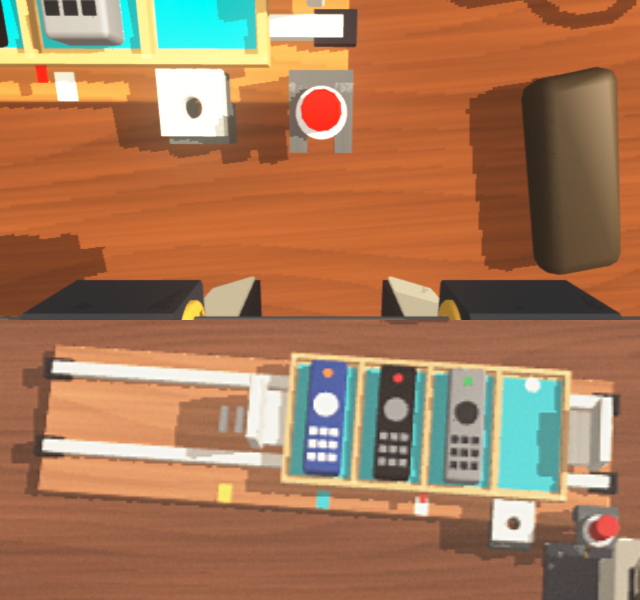

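The last picture shows the pin hanging upright in the notch at wrist (321,112), collar on the prongs, and all three remotes in their lanes. Next I pinch the right tab.

```bash
cat > m.py <<'E'
from h import *
def cloud(im):
    v,u=np.mgrid[0:480,0:640]; Rc,tc=cam(im); z=im['z_map']
    W=(np.stack([(u-im['cx'])/im['fx']*z,(v-im['cy'])/im['fy']*z,z],-1).reshape(-1,3)-tc)@Rc
    D=W[:,:2]-C0; c,s=np.cos(PSI),np.sin(PSI)
    return np.c_[c*D[:,0]+s*D[:,1],-s*D[:,0]+c*D[:,1],W[:,2]][z.ravel()>0]
def rep(n,L,b):
    m=np.all([(L[:,i]>b[i][0])&(L[:,i]<b[i][1]) for i in range(3)],0)
    print(n,m.sum(),*( [np.percentile(L[m],1,axis=0).round(4),np.percentile(L[m],99,axis=0).round(4),np.median(L[m],axis=0).round(4)] if m.any() else []))
def teal(im):
    c=im['color'].reshape(-1,3).astype(int); m=(c[:,1]>150)&(c[:,2]>150)&(c[:,0]<110); return m
E
python3 - <<'E'
from m import *
t=snap('top','t14'); L=cloud(t)
rep('tabR top',L,((-.04,.04),(-.21,-.165),(.09,.1))); rep('tabL',L,((-.04,.04),(.165,.21),(.09,.1)))
go([*loc(0,-.186),.18],PSI); go([*loc(0,-.186),.083],PSI)
E
```

```text
tabR top 163 [-0.0344 -0.1899  0.0902] [ 0.0338 -0.1775  0.0987] [ 0.0002 -0.1831  0.0947]
tabL 157 [-0.0331  0.1818  0.0904] [0.0349 0.1937 0.0989] [0.0018 0.1877 0.0951]
at [ 0.395  -0.239   0.1971] yaw -0.08 tilt 0.0009 shift [ 0.1827 -0.002   0.017 ] spin 0.0 rows>= 3.1
at [ 0.395  -0.239   0.1971] yaw -0.08 tilt 0.0009 shift [ 0.1827 -0.002   0.114 ] spin 0.0 rows>= 3.6
```

Emit:
jog_arm(
  moves=[
    [0.06,-0.005,0,0],
    [0.12,-0.005,0,0],
    [0.183,-0.005,0.017,0],
    [0.183,-0.005,0.017,0],
    [0.183,-0.005,0.05,0],
    [0.183,-0.005,0.09,0],
    [0.183,-0.005,0.114,0],
    [0.183,-0.005,0.114,0],
    [0.183,-0.005,0.114,0],
    [0.183,-0.005,0.114,0],
  ],
  hand=0.05,
)

```text
clock: 32.02
position: [0.5781, -0.249, 0.0846]
ee_rot: [3.138, -0.126, 0.003]
force: [-0.4, 0.4, -0.9]
width: 0.542
gripper_force: 0.0
```

Emit:
jog_arm(
  moves=[
    [0,0,0,0],
    [0,0,0,0],
    [0,0,0,0],
    [0,0,0,0],
    [0,0,0,0],
    [0,0,0,0],
    [0,0,0,0],
    [0,0,0,0],
  ],
  hand=0.0,
  newtons=20,
)

```text
clock: 33.02
position: [0.5775, -0.2486, 0.0832]
ee_rot: [3.139, -0.126, 0.0]
force: [-0.9, -0.9, 0.3]
width: 0.13
gripper_force: 20.0
```

Run:
```python
from m import *
S,R,p,y=st(); print(p,S['width']*.0918,S['gripper_force'],S['force'])
t=snap('top','t15'); L=cloud(t); rep('tabL',L,((-.04,.04),(.165,.21),(.09,.1)))
s=snap('scene','s15')
for n,im in(('t',t),('s',s)):
    C=cloud(im); m=teal(im)[(im['z_map']>0).ravel()]&(C[:,2]>.04)&(C[:,2]<.052)&(abs(C[:,0])<.08); q=C[m]; print(n,m.sum(),np.percentile(q[:,1],[0.5,99.5]))
```

```text
[ 0.57745736 -0.24863571  0.08324183] 0.011901988740361599 19.9991574883461 [-0.90231878 -0.92676738  0.30778002]
tabL 154 [-0.0334  0.1826  0.0911] [0.0354 0.1948 0.0988] [0.0004 0.1885 0.0951]
t 712 [-0.0160249   0.55537988]
s 980 [-0.14039214  0.78205159]
```

Emit:
jog_arm(
  moves=[
    [0,-0.003,0,0],
    [0,-0.008,0,0],
    [0,-0.014,0,0],
    [0,-0.02,0,0],
    [0,-0.026,0,0],
    [0,-0.032,0,0],
    [0,-0.038,0,0],
    [0,-0.044,0,0],
    [0,-0.05,0,0],
    [0,-0.056,0,0],
    [0,-0.062,0,0],
    [0,-0.068,0,0],
    [0,-0.074,0,0],
    [0,-0.08,0,0],
    [0,-0.086,0,0],
    [0,-0.092,0,0],
    [0,-0.098,0,0],
    [0,-0.104,0,0],
    [0,-0.108,0,0],
    [0,-0.11,0,0],
  ],
)

```text
clock: 35.62
position: [0.5866, -0.1383, 0.0833]
ee_rot: [-3.139, 0.125, -0.001]
force: [5.0, -1.5, -3.0]
width: 0.13
gripper_force: 20.0
```

Emit:
jog_arm(
  moves=[
    [0,0,0,0],
    [0,0,0,0],
    [0,0,0,0],
    [0,0,0,0],
  ],
)

```text
clock: 36.12
position: [0.5866, -0.1383, 0.0832]
ee_rot: [-3.138, 0.125, -0.001]
force: [5.1, 0.8, -3.0]
width: 0.129
gripper_force: 20.0
```

Run:
```python
from m import *
S,R,p,y=st(); d=p-np.array([.5775,-.2486,.0832]); print(p,S['force'],'travel',d[:2]@[-np.sin(PSI),np.cos(PSI)],d[:2]@[np.cos(PSI),np.sin(PSI)])
L=cloud(snap('top','t16')); rep('tabL',L,((-.04,.04),(.26,.33),(.09,.1)))
```

```text
[ 0.58657791 -0.13833797  0.08323667] [ 5.12436131  0.80482522 -2.98237246] travel 0.11063492709589355 0.00019306112245364048
tabL 158 [-0.0328  0.2928  0.0904] [0.0362 0.3054 0.0994] [0.0013 0.2989 0.0951]
```

Emit:
jog_arm(
  moves=[
    [0,0,0,0],
    [0,0,0,0],
    [0,0,0,0],
    [0,0,0,0],
    [0,0,-0.03,0],
    [0,0,-0.08,0],
    [0,0,-0.13,0],
    [-0.1,0.1,-0.16,0],
    [-0.2,0.15,-0.16,0],
    [-0.2,0.15,-0.16,0],
    [-0.2,0.15,-0.16,0],
    [-0.2,0.15,-0.16,0],
    [-0.2,0.15,-0.16,0],
    [-0.2,0.15,-0.16,0],
    [-0.2,0.15,-0.16,0],
  ],
  hand=0.05,
)

```text
clock: 38.05
position: [0.3757, -0.2717, 0.243]
ee_rot: [3.139, -0.123, -0.001]
force: [-0.7, -0.2, 0.3]
width: 0.546
gripper_force: 0.0
```

Run:
```python
from m import *
t=snap('top','t17'); L=cloud(t); s=snap('scene','s17'); M=cloud(s)
for n,C in(('top',L),('scene',M)):
    rep(n+' tabL',C,((-.04,.04),(.26,.33),(.09,.1)))
    for y in(.224,.148,.072): rep(n+f' lane{y}',C,((-.05,.05),(y-.03,y+.03),(.062,.085)))
    rep(n+' pin',C,((-.13,-.07),(-.21,-.14),(.094,.105)))
print(st()[2],arm.observe()['force'])
for p in((-.055,.224),(.047,.224),(.047,.148),(.047,.072)): 
    u,v=proj(t,[*loc(*p),.072]); print(p,t['color'][int(v)-2:int(v)+3,int(u)-2:int(u)+3].reshape(-1,3)[::6].tolist())
```

```text
top tabL 160 [-0.0327  0.2928  0.0906] [0.0364 0.3052 0.0989] [0.0003 0.2987 0.0949]
top lane0.224 690 [-0.0487  0.205   0.064 ] [0.0488 0.2445 0.0767] [-0.0008  0.2239  0.0713]
top lane0.148 688 [-0.049   0.1295  0.0651] [0.0493 0.1686 0.0764] [-0.0004  0.1486  0.0715]
top lane0.072 685 [-0.0487  0.0535  0.0659] [0.049  0.0926 0.0767] [-0.0006  0.0727  0.0716]
top pin 85 [-0.1142 -0.1981  0.0948] [-0.0914 -0.1771  0.1039] [-0.1032 -0.1871  0.0995]
scene tabL 96 [-0.0332  0.2958  0.0912] [0.0378 0.308  0.0995] [0.0066 0.3023 0.097 ]
scene lane0.224 406 [-0.0481  0.2091  0.0632] [0.0486 0.2481 0.0782] [0.0036 0.2301 0.074 ]
scene lane0.148 393 [-0.0488  0.1329  0.0639] [0.0492 0.172  0.0782] [0.0017 0.1544 0.0739]
scene lane0.072 377 [-0.0483  0.057   0.0635] [0.049  0.0959 0.0786] [0.0027 0.0785 0.0739]
scene pin 44 [-0.1135 -0.1972  0.0948] [-0.0911 -0.1735  0.1045] [-0.1018 -0.1833  0.1005]
[ 0.37537849 -0.27194513  0.24299825] [0.64875183 0.28803606 0.7296622 ]
(-0.055, 0.224) [[87, 101, 167], [94, 104, 171], [92, 105, 171], [92, 105, 167], [81, 92, 143]]
(0.047, 0.224) [[175, 122, 132], [254, 166, 84], [252, 167, 88], [241, 144, 105], [83, 99, 168]]
(0.047, 0.148) [[60, 55, 52], [246, 81, 75], [250, 89, 80], [255, 84, 77], [77, 56, 52]]
(0.047, 0.072) [[170, 179, 156], [105, 204, 120], [99, 207, 117], [133, 197, 140], [187, 174, 165]]
```

```bash
python3 -c "
from cell import arm; print(arm.sign_off())"
```

```text
the job is handed in; nothing more can be done
None
```

I handed the job in with all three remotes present (blue, black, grey; no white one was there) flat in lanes with lamps to the dots, the pin hanging upright in the notch, and the caddy measured 1 mm from the teal stop; `sign_off` returned no verdict.

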